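# Show which culture dish goes to quarantine

### The arm

A 7-joint arm with a two-finger parallel gripper is mounted at the origin on the work surface. World frame = base frame: x ahead of the robot, y to its left, z up, the work surface at z = 0. Lengths are in m, angles in rad, forces in N, time in s.
With the tool pointing down it reaches from about 0.425 to 0.825 m from the base axis. Payload 3.6 kg.
Tool frame: the origin (TCP) lies between the finger pads, 19 mm behind the fingertips; this is the grasp point; z points along the fingers, y is the line along which they close (so a half turn about z gives the same grasp; the last joint's range is limited). The gripper opens to 93 mm and grips with 3 to 60 N. Pads are 15 mm wide; open, the fingers measure 128 mm over their backs; the gripper's body (75 mm by 188 mm) begins 65 mm behind the grasp point.
Start: joints at [-1.252, 0.615, -0.013, 1.423, 0.008, 1.103, -0.04], TCP at [0.22, 0.612, 0.237] pointing down, gripper open.
Joint ranges: [-3.12, 3.12], [-0.3, 2.06], [-1.34, 1.32], [0.26, 2.42], [-1.36, 4.5], [0.01, 1.98], [-2.84, 2.84]. Speed limits (rad/s): [2.79, 2.79, 3.14, 3.14, 3.14, 3.14, 3.14].

### API

Orientations are given as a rotation vector (axis times angle).
In Python, from plant import bot gives the robot as it stands. Calls block until the motion is done:
- bot.move_to(position, orientation): joint-space move of the TCP to a pose.
- bot.move_linear(position, rate=0.15, rotation=None, until_force=None): straight line of the TCP; rotation=None keeps the orientation; rate is the mean speed in m/s. With until_force (N) it stops when the force on the tool has changed by that much, and returns True; else False.
- bot.movej(angles): joint-space move.
- bot.let_go() and bot.clamp(force=None): open the fingers fully, or close them until they stop; force is the grip in N (None keeps the last).
- bot.dwell(seconds).
- bot.solve_ik(position, orientation): joint angles nearest the present ones, or None.
- bot.get_image(name): name is "scene" or "side" or "wrist"; returns the picture (480x640x3 uint8, blue, green, red); there is no depth.
- bot.camera_params(name): a dict with "vertical_fov" (degrees; the focal length in pixels is half the picture's height over the tangent of half this angle, whatever the lens; pixels are square), "cx", "cy" (the principal point, pixels), "view" (4x4, takes a point from world to camera coordinates). Camera axes: x right, y up, looking along -z (the intrinsics and any distortion apply to the point x, -y, -z); pixel columns grow to the right and rows downward; lengths in m; the calibration is good to about 2 mm. A picture is of the moment at which its call begins: read the wrist's pose just before it. camera_params takes no time and is no camera call; for the wrist camera it gives the pose at the moment of the call.
A pose or a line that the arm cannot do raises bot.Unreachable and nothing moves.
- bot.sign_off(): hands the job in; it is judged then, once.
Readings, each from a call of its own:
- bot.read_time_s(): time.
- bot.read_qpos(): joint angles.
- bot.read_joint_vel(): joint speeds.
- bot.read_tau(): joint torques, N m.
- bot.read_position(): TCP position.
- bot.read_eef_rot(): TCP orientation.
- bot.read_ft_force(): force on the tool from outside, world axes, zero at the start.
- bot.read_ft_torque(): the same for the moment, N m.
- bot.read_width(): finger opening in m.
- bot.read_grasp_force(): force on a finger pad.
Only numpy, scipy, OpenCV 4.12 (cv2) and the standard library are available. Lean on these libraries where they do the work, as an engineer would, in place of code of your own. Each camera call takes 0.05 s, during which the arm holds its last target. There are 200 camera calls.

### The job

Show a colleague watching by camera which dish must go to quarantine: point at the middle of the mouldy dish, with the fingertips just above its lid, for about two seconds, then point down at the middle of the empty red tray, from just above its floor or rim, for about two seconds, then press the green button on the grey logger all the way down, let it spring back and move clear. Only point: touch no dish or tray, lift or shift nothing, do not point at or sweep low over the other dishes or the white tray, and leave the orange button and everything else alone.

Things in the scene. Friction and masses are not known exactly. Their poses are not given: they have to be found in the camera images.
- dish_mouldy: Covered culture dish, 60 mm diameter, 15 mm high, clear plastic over dark brown agar; the only one with a big white mould patch (about 40 mm across, green middle) on the agar. Loose on the blue mat, its underside 3 mm above the table. Origin: centre of the underside, z up.
- dish_mouldy_top (a point): Centre of the lid's top face of the mouldy dish (15 mm above its underside, about 18 mm above the table).
- dish_speckled: Covered culture dish, 60 mm diameter, 15 mm high, clear plastic over dark brown agar; with seven tiny cream dots (4 mm), no mould. Loose on the blue mat, its underside 3 mm above the table. Origin: centre of the underside, z up.
- dish_speckled_top (a point): Centre of the lid's top face of the speckled dish (15 mm above its underside, about 18 mm above the table).
- dish_clear_a: Covered culture dish, 60 mm diameter, 15 mm high, clear plastic over dark brown agar; plain brown, nothing growing. Loose on the blue mat, its underside 3 mm above the table. Origin: centre of the underside, z up.
- dish_clear_a_top (a point): Centre of the lid's top face of this plain dish (15 mm above its underside, about 18 mm above the table).
- dish_clear_b: Covered culture dish, 60 mm diameter, 15 mm high, clear plastic over dark brown agar; plain brown, nothing growing. Loose on the blue mat, its underside 3 mm above the table. Origin: centre of the underside, z up.
- dish_clear_b_top (a point): Centre of the lid's top face of this plain dish (15 mm above its underside, about 18 mm above the table).
- tray_red: Empty red plastic quarantine tray, 120 x 120 mm, 22 mm high, walls and floor 4 mm, fixed to the table. Origin: centre of the underside, z up.
- tray_red_in (a point): Centre of the red tray's inner floor (about 4 mm above the table, 18 mm below the rim).
- tray_white: Empty white tray of the same size and make as the red one, also fixed. Origin: centre of the underside.
- tray_white_in (a point): Centre of the white tray's inner floor.
- logger: Grey plate logger, a box 80 (x) x 120 (y) x 40 mm high, fixed to the table, with two push buttons on its top 60 mm apart: green (confirm) on its +y side, orange (cancel) on its -y side. A dark strip runs along its far edge. Origin: centre of the underside.
- confirm_top (a point): Centre of the top face of the green confirm button, a 28 mm disc in a black housing on the logger; moves down with it. Press straight down.
- confirm (a joint): Travel of the green button: 0 released, 0.006 m fully down. Spring: about 5 N takes it all the way; it springs back when let go.
- cancel_top (a point): Centre of the top face of the orange cancel button, same size and spring as the green one.
- cancel (a joint): Travel of the orange button: 0 released, 0.006 m fully down.
- bottle: Loose white bottle with blue cap, 60 mm diameter, 150 mm high, beyond the mat. Origin: centre of the underside. Bystander.
- jar: Loose amber jar, 60 mm diameter, 75 mm high. Origin: centre of the underside. Bystander.
- marker: Loose black marker pen, 130 x 14 x 12 mm, with a blue cap end. Origin: centre of the underside. Bystander.
- microscope: White and black microscope with a 220 x 160 mm base, about 0.40 m high, fixed on the right side of the table, right of the trays. Origin: centre of the underside of its base. Bystander.
Not all that is in view belongs to the job. What is shaped like the dish_speckled but pink is not meant. What is shaped like the logger but pink is not meant.

How it is judged:
On the way, in this order (a step that is already met when the one before it is completed fails the run):
1. The fingertips dwell just above the middle of the mouldy dish (horizontal distance between the grasp point and dish_mouldy_top below 0.025 m and z of the grasp point in the frame of dish_mouldy_top between 0.01 and 0.075 m), for 1.5 s.
2. The fingertips dwell just above the middle of the red tray (horizontal distance between the grasp point and tray_red_in below 0.04 m and z of the grasp point in the frame of tray_red_in between 0.01 and 0.095 m), for 1.5 s.
3. The green button is pressed down (value of joint confirm above 0.0042 m), for 0.05 s.
At the end, for the whole second after the job is handed in: Green button pressed and sprung back (within 1.5 mm), orange one up, every dish within 10 mm and the loose bystanders within 15 mm of where they began, all at rest (value of joint each of confirm, cancel below 0.0015 m and distance of each of dish_mouldy, dish_speckled, dish_clear_a, dish_clear_b from where it was at the start of the episode below 0.01 m and distance of each of bottle, jar, marker from where it was at the start of the episode below 0.015 m and linear speed of each of dish_mouldy, dish_speckled, dish_clear_a, dish_clear_b below 0.02 m/s); the robot touches nothing.
It fails at once if A dish or a tray is touched (contact force between any of the fingers, the arm and dish_mouldy above 0.3 N or contact force between any of the fingers, the arm and dish_speckled above 0.3 N or contact force between any of the fingers, the arm and dish_clear_a above 0.3 N or contact force between any of the fingers, the arm and dish_clear_b above 0.3 N or contact force between any of the fingers, the arm and tray_red above 0.3 N or contact force between any of the fingers, the arm and tray_white above 0.3 N).
It fails at once if A dish is lifted or shifted by more than 10 mm, or a loose bystander by more than 15 mm (distance of any of dish_mouldy, dish_speckled, dish_clear_a, dish_clear_b from where it was at the start of the episode above 0.01 m or distance of any of bottle, jar, marker from where it was at the start of the episode above 0.015 m).
It fails at once if The tool point comes low over a wrong dish (under 60 mm above its lid, within 25 mm of its centre) or over the white tray (under 80 mm above its floor, within 40 mm of its centre) ((horizontal distance between the grasp point and dish_speckled_top below 0.025 m and z of the grasp point in the frame of dish_speckled_top between 0.01 and 0.06 m) or (horizontal distance between the grasp point and dish_clear_a_top below 0.025 m and z of the grasp point in the frame of dish_clear_a_top between 0.01 and 0.06 m) or (horizontal distance between the grasp point and dish_clear_b_top below 0.025 m and z of the grasp point in the frame of dish_clear_b_top between 0.01 and 0.06 m) or (horizontal distance between the grasp point and tray_white_in below 0.04 m and z of the grasp point in the frame of tray_white_in between 0.01 and 0.08 m)).
It fails at once if The orange button is pressed (value of joint cancel above 0.002 m).
It fails at once if The microscope is bumped (over 3 N) (contact force between any of the fingers, the arm and microscope above 3 N).
It also fails if it takes over 51 s, if anything falls off the work surface, if the arm or the gripper's body presses on something with over 40 N, if the wrist force passes 120 N, or if a joint passes its speed limit or range.

## Working session

There is one attempt and no reset: what is moved stays moved. The work goes in short steps, each a Python script; the robot and the scene stay as the last script left them, time stands still between calls to the robot, and variables do not carry over. Pictures are saved under pics/ and viewed, at most 10 in all, crops included, and the job is handed in when it is done.

```bash
mkdir -p pics; ls; python3 - <<'E'
from plant import bot
import cv2
for n in("scene","side"):
    cv2.imwrite(f"pics/{n}0.png",bot.get_image(n)); p=bot.camera_params(n); print(n,p)
print(bot.read_position(),bot.read_eef_rot(),bot.read_time_s(),bot.camera_params("wrist"))
E
```

```text
pics
scene {'vertical_fov': 48.232128954519375, 'cx': 327.25180905434075, 'cy': 237.29973749812132, 'view': array([[-0.80458503,  0.59360493,  0.01661672,  0.45548697],
       [-0.47469123, -0.65971597,  0.58261744,  0.18101217],
       [ 0.3568069 ,  0.46087746,  0.81257665, -1.66122897],
       [ 0.        ,  0.        ,  0.        ,  1.        ]])}
side {'vertical_fov': 46.77026442885996, 'cx': 327.0835184937163, 'cy': 247.93576877282828, 'view': array([[ 0.90223038, -0.43113198,  0.01027414, -0.51137943],
       [ 0.25180013,  0.54598453,  0.79906044, -0.15628153],
       [-0.35011003, -0.71834957,  0.60116292, -1.42145632],
       [ 0.        ,  0.        ,  0.        ,  1.        ]])}
[0.22008634 0.61090277 0.23642849] [-0.54032142 -3.09438896  0.00351302] 0.1 {'vertical_fov': 61.94181856078596, 'cx': 316.1388964099854, 'cy': 231.46356274616662, 'view': array([[ 0.33861071,  0.94092228, -0.00283658, -0.64743132],
       [-0.91150668,  0.32727396, -0.249093  ,  0.02973516],
       [-0.23344881,  0.08693112,  0.96847542, -0.391616  ],
       [ 0.        ,  0.        ,  0.        ,  1.        ]])}
```

View pics/scene0.png

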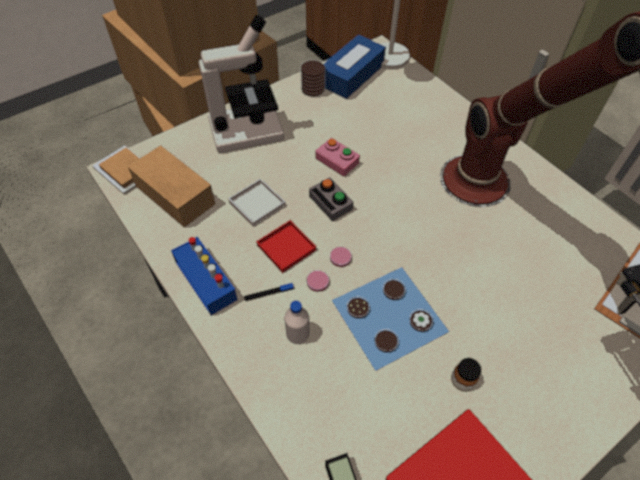

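View pics/side0.png

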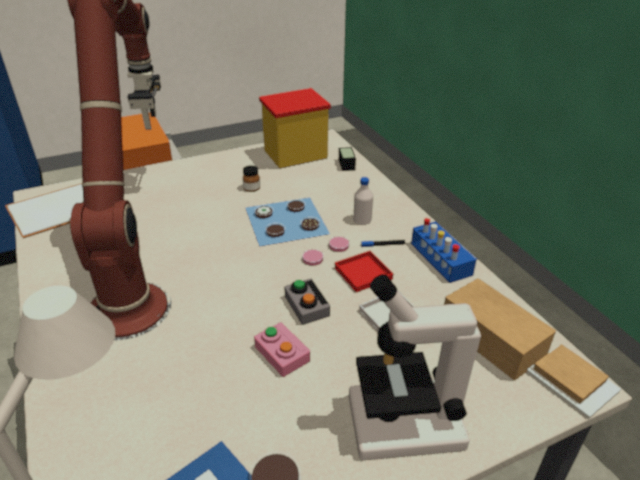

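The scene view shows the candidates:
- **Dishes:** mouldy (421,320) with white mould and green centre, speckled (358,308), plain (394,289) and (386,341), pink decoys (318,281) and (341,257).
- **Red objects:** the open red tray is at (287,246). The red box lid at (460,450) is a decoy.
- **Loggers:** the grey one is at (331,198), with its green button at (340,197) and orange at (328,184). The pink one at (338,155) is a decoy.

In the side view, the mouldy dish is at (264,211), the red tray at (364,271) and the green button at (299,286). Next I'll triangulate.

```bash
cat > h.py <<'E'
import numpy as np, cv2
def K(p):
    f=240/np.tan(np.radians(p["vertical_fov"])/2); return np.array([[f,0,p["cx"]],[0,f,p["cy"]],[0,0,1]])
def P(p): return K(p)@np.diag([1,-1,-1])@np.array(p["view"])[:3]
def proj(p,X):
    q=P(p)@np.append(X,1); return q[:2]/q[2]
def plane(p,uv,z):
    M=P(p); return np.linalg.solve(np.c_[M[:,:2],-np.array([*uv,1.])],-(M[:,2]*z+M[:,3]))[:2]
def tri(p,a,q,b):
    X=cv2.triangulatePoints(P(p),P(q),np.array(a,float).reshape(2,1),np.array(b,float).reshape(2,1)).ravel(); X=X[:3]/X[3]
    return X, np.linalg.norm(proj(p,X)-a), np.linalg.norm(proj(q,X)-b)
def blob(img,kind,near,r):
    """centre of the (rotated-rect) hull of the colour blob nearest `near` within r px"""
    hsv=cv2.cvtColor(img,cv2.COLOR_BGR2HSV); h,s,v=[c.astype(int) for c in cv2.split(hsv)]
    m={"red":((h<8)|(h>172))&(s>170)&(v>60),"green":(h>45)&(h<90)&(s>90)&(v>50),
       "orange":(h>4)&(h<20)&(s>170)&(v>120),"notblue":~((h>95)&(h<120)&(s>70)),
       "blue":(h>95)&(h<120)&(s>70)}[kind].astype(np.uint8)
    w=np.zeros_like(m); cv2.circle(w,tuple(int(t) for t in near),r,1,-1); m&=w
    n,l,st,c=cv2.connectedComponentsWithStats(m)
    i=1+np.argmax(st[1:,4]); cs,_=cv2.findContours((l==i).astype(np.uint8),0,cv2.CHAIN_APPROX_NONE)
    M=cv2.moments(cv2.convexHull(max(cs,key=cv2.contourArea))); 
    return np.array([M["m10"]/M["m00"],M["m01"]/M["m00"]]),st[i,4]
E
python3 - <<'E'
from plant import bot
from h import *
np.set_printoptions(precision=4,suppress=True)
A,B=cv2.imread("pics/scene0.png"),cv2.imread("pics/side0.png")
p,q=bot.camera_params("scene"),bot.camera_params("side")
print("base",proj(p,[0,0,0]),proj(q,[0,0,0]))
for n,k,a,ra,b,rb in [("mouldy","notblue",(421,320),15,(264,211),10),("speck","notblue",(358,308),14,(311,224),11),
 ("cla","notblue",(394,289),14,(297,206),10),("clb","notblue",(386,341),15,(275,230),11),
 ("tray","red",(287,246),45,(364,271),40),("green","green",(340,197),12,(299,286),14),("orange","orange",(328,184),12,(309,299),14)]:
    (u,n1),(w,n2)=blob(A,k,a,ra),blob(B,k,b,rb); print(n,u,n1,w,n2,*tri(p,u,q,w), plane(p,u,.014),plane(q,w,.014))
c=np.hstack([cv2.resize(A[270:370,320:460],None,fx=3.5,fy=3.5,interpolation=2)[:, :],cv2.resize(A[160:260,270:360],None,fx=3.5,fy=3.5,interpolation=2)])
cv2.imwrite("pics/crop0.png",c); print(c.shape)
E
```

```text
base [474.2497 178.8822] [127.4173 308.9553]
mouldy [420.8204 319.8534] 433 [263.5664 209.7344] 263 [0.47   0.2678 0.0169] 0.08534356868837063 0.06324184943014927 [0.4685 0.267 ] [0.4716 0.2718]
speck [357.6633 306.6743] 412 [310.1623 222.9051] 242 [0.5758 0.1428 0.0137] 0.3966935750140775 0.3074173751774574 [0.575  0.1434] [0.5764 0.1417]
cla [393.8182 288.7059] 393 [296.1752 203.9599] 230 [0.5216 0.1746 0.0851] 9.798566946733171 7.404734040676042 [0.4648 0.1575] [0.5796 0.2601]
clb [385.9842 340.0385] 458 [274.8494 229.0314] 253 [ 0.5215  0.2449 -0.0642] 9.81485639730776 7.452245706081482 [0.5759 0.2575] [0.4653 0.1565]
tray [285.9012 245.884 ] 1544 [363.0679 270.9897] 1228 [ 0.6167 -0.1264  0.0075] 0.15148248313794058 0.14177462894192397 [ 0.6186 -0.1223] [ 0.6129 -0.1335]
green [339.     195.8588] 69 [298.958  284.2346] 79 [ 0.4121 -0.1542  0.0548] 0.16942063539520658 0.17722939358657028 [ 0.3898 -0.1805] [ 0.4304 -0.1106]
orange [326.9853 182.5637] 44 [308.1886 297.9125] 62 [ 0.4114 -0.2137  0.0568] 0.22159195616468141 0.24328122085785564 [ 0.3877 -0.2435] [ 0.4307 -0.1706]
(350, 805, 3)
```

View pics/crop0.png

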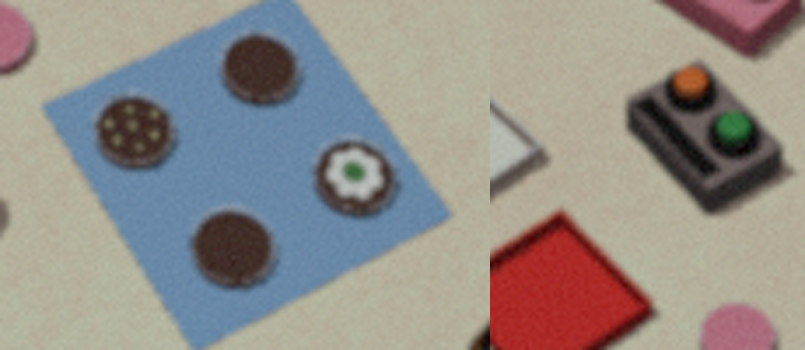

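The crop confirms the choice: the white mould with a green middle is only on the right-hand dish, at scene (421,320). Its triangulated lid height is 17 mm, as described. The red tray is empty, and the grey logger's green button is clearly separate from the orange one. I'll check reachability over yaw, then close the fingers and go above the dish.

```bash
cat >> h.py <<'E'
from scipy.spatial.transform import Rotation as R
def down(yaw): return (R.from_euler("z",yaw)*R.from_euler("x",np.pi)).as_rotvec()
E
python3 - <<'E'
from plant import bot
from h import *
np.set_printoptions(precision=3,suppress=True)
print("R0",R.from_rotvec(bot.read_eef_rot()).as_matrix())
q=bot.camera_params("side")
print("microscope base corner",plane(q,(355,452),0),plane(q,(352,388),.03),"bottle",plane(q,(363,222),0))
for yd in range(-180,180,30):
    o=down(np.radians(yd)); r=[bot.solve_ik(x,o) for x in ([.47,.268,.2],[.47,.268,.057],[.617,-.126,.2],[.617,-.126,.06],[.412,-.154,.2],[.412,-.154,.065])]
    print(yd,[None if a is None else np.round(np.array(a)[[0,3,5,6]],2).tolist() for a in r])
E
```

```text
R0 [[-0.941  0.339 -0.001]
 [ 0.339  0.941 -0.002]
 [-0.    -0.002 -1.   ]]
microscope base corner [ 0.337 -0.61 ] [ 0.392 -0.489] bottle [0.738 0.096]
-180 [[-0.52, 1.79, 0.86, 0.97], [-0.5, 1.91, 0.53, 0.91], [0.07, 1.54, 0.99, 1.83], [0.21, 1.65, 0.7, 1.67], [0.04, 2.06, 0.75, 2.09], [0.35, 2.18, 0.37, 1.78]]
-150 [[-0.42, 1.79, 0.87, 1.41], [-0.44, 1.91, 0.55, 1.31], [0.17, 1.54, 0.99, 2.26], [0.28, 1.65, 0.72, 2.09], [0.1, 2.06, 0.75, 2.56], [0.43, 2.18, 0.38, 2.13]]
-120 [[-0.33, 1.78, 0.89, 1.85], [-0.36, 1.91, 0.57, 1.7], [0.26, 1.53, 1.0, 2.69], [0.36, 1.65, 0.74, 2.48], [1.07, 2.03, 0.96, 2.2], [0.56, 2.18, 0.43, 2.4]]
-90 [[-0.24, 1.78, 0.91, 2.28], [-0.28, 1.91, 0.61, 2.09], [-0.39, 1.55, 1.25, -2.27], [-0.39, 1.67, 1.13, -2.08], [-0.43, 2.07, 0.93, -2.07], [0.75, 2.17, 0.55, 2.62]]
-60 [[-0.15, 1.78, 0.94, 2.71], [-0.2, 1.9, 0.67, 2.49], [-0.39, 1.55, 1.25, -1.75], [-0.39, 1.67, 1.13, -1.55], [-0.43, 2.07, 0.93, -1.55], [1.01, 2.17, 0.93, 2.8]]
-30 [[-1.21, 1.81, 1.1, -1.89], [-1.18, 1.94, 1.02, -1.59], [-0.39, 1.55, 1.25, -1.22], [-0.33, 1.67, 0.99, -1.14], [-0.34, 2.07
[... 327 characters left out ...]
0.42, 2.07, 0.91, 0.0], [0.17, 2.19, 0.38, -0.43]]
60 [[-0.85, 1.8, 0.88, -0.8], [-0.76, 1.92, 0.56, -0.71], [-0.16, 1.55, 1.04, -0.01], [-0.06, 1.66, 0.74, 0.01], [-0.4, 2.07, 0.89, 0.47], [0.22, 2.19, 0.37, -0.0]]
90 [[-0.77, 1.8, 0.87, -0.36], [-0.7, 1.92, 0.54, -0.3], [-0.1, 1.54, 1.02, 0.45], [0.0, 1.66, 0.72, 0.43], [-0.36, 2.07, 0.86, 0.94], [0.22, 2.19, 0.37, 0.52]]
120 [[-0.68, 1.79, 0.86, 0.08], [-0.63, 1.92, 0.53, 0.1], [-0.04, 1.54, 1.0, 0.91], [0.07, 1.66, 0.71, 0.85], [-0.26, 2.06, 0.81, 1.33], [0.24, 2.19, 0.37, 0.99]]
150 [[-0.6, 1.79, 0.86, 0.53], [-0.57, 1.92, 0.53, 0.51], [0.01, 1.54, 1.0, 1.37], [0.14, 1.66, 0.7, 1.26], [-0.06, 2.06, 0.76, 1.65], [0.29, 2.19, 0.36, 1.41]]
```

```bash
python3 - <<'E'
from plant import bot
from h import *
np.set_printoptions(precision=4,suppress=True)
bot.clamp(5)
bot.move_to([.47,.268,.2],down(np.pi/2)); bot.dwell(.3)
p=bot.camera_params("wrist"); A=bot.get_image("wrist"); print(bot.read_position(),bot.read_time_s(),bot.read_width())
for X in ([.47,.268,.018],[.465,.157,.018],[.576,.258,.018],[.575,.143,.018]):print(proj(p,X))
cv2.imwrite("pics/w1.png",A); np.save("w1.npy",P(p))
E
```

```text
[0.4698 0.2685 0.1999] 3.475 0.0006686185719250782
[317.2162 212.265 ]
[311.452  331.5954]
[442.0326 224.0128]
[430.9418 345.5498]
```

View pics/w1.png

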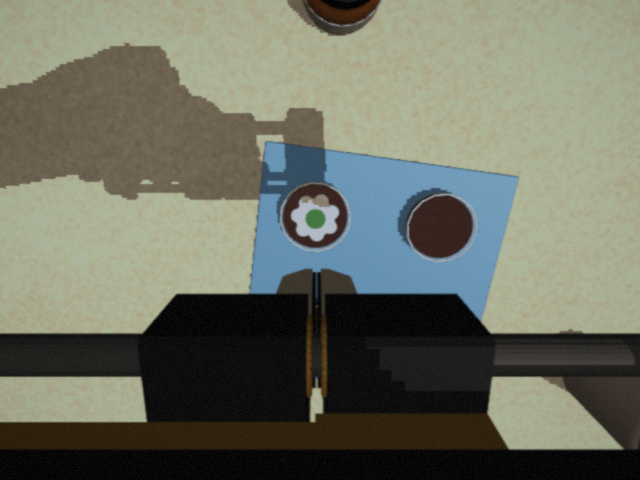

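The close view shows the mouldy dish at (315,215), against a prediction of (317,212). The error is about 3 mm, well inside tolerance. The plain dish at (441,227) also matches. I'll point now, then go above the tray.

```bash
python3 - <<'E'
from plant import bot
from h import *
np.set_printoptions(precision=4,suppress=True)
bot.move_linear([.469,.267,.055],rate=.12); print(bot.read_position(),bot.read_ft_force()); bot.dwell(2.2)
bot.move_linear([.469,.267,.2],rate=.2)
bot.move_to([.617,-.126,.2],down(np.pi/2)); bot.dwell(.3)
p=bot.camera_params("wrist"); A=bot.get_image("wrist"); print(bot.read_position(),bot.read_time_s())
print(proj(p,[.617,-.126,.004]),proj(p,[.412,-.154,.055]))
cv2.imwrite("pics/w2.png",A)
E
```

```text
[0.4695 0.2672 0.0556] [-0.0291 -0.0383 -0.6492]
[ 0.6171 -0.1254  0.2001] 9.8083
[316.6924 209.3302] [ 50.7405 257.5081]
```

View pics/w2.png

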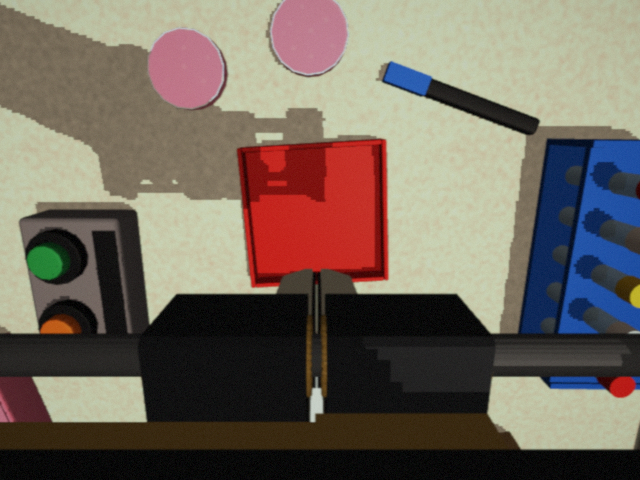

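The red tray's floor is centred at about (317,212), against a prediction of (317,209). The green button is at (46,257), with orange below it at (62,330). I'll point at the tray, then move above the green button.

```bash
python3 - <<'E'
from plant import bot
from h import *
np.set_printoptions(precision=4,suppress=True)
bot.move_linear([.617,-.126,.06],rate=.12); print(bot.read_position()); bot.dwell(2.2)
bot.move_linear([.617,-.126,.2],rate=.2)
bot.move_to([.412,-.154,.2],down(np.pi/2)); bot.dwell(.3)
p=bot.camera_params("wrist"); A=bot.get_image("wrist"); print(bot.read_position(),bot.read_time_s())
g,n=blob(A,"green",proj(p,[.412,-.154,.057]),60); print(g,n,proj(p,[.412,-.154,.057]))
for z in(.05,.055,.06): print(z,plane(p,g,z))
S=bot.get_image("scene");cv2.imwrite("pics/w3.png",A)
# two-view height: wrist with scene0 / side0
for c,kpt in(("scene",(340,197)),("side",(299,286))):
    b,_=blob(cv2.imread(f"pics/{c}0.png"),"green",kpt,13); print(tri(p,g,bot.camera_params(c),b))
E
```

```text
[ 0.6176 -0.1262  0.0609]
[ 0.4127 -0.154   0.1998] 15.3667
[315.0427 225.8102] 1032 [315.7915 222.0147]
0.05 [ 0.4114 -0.1586]
0.055 [ 0.4114 -0.1574]
0.06 [ 0.4114 -0.1562]
(array([ 0.4104, -0.1569,  0.0516]), np.float64(2.164663549936019), np.float64(0.3187649679944757))
(array([ 0.4115, -0.1569,  0.057 ]), np.float64(0.038697469329217735), np.float64(0.0058784940527450225))
```

View pics/w3.png

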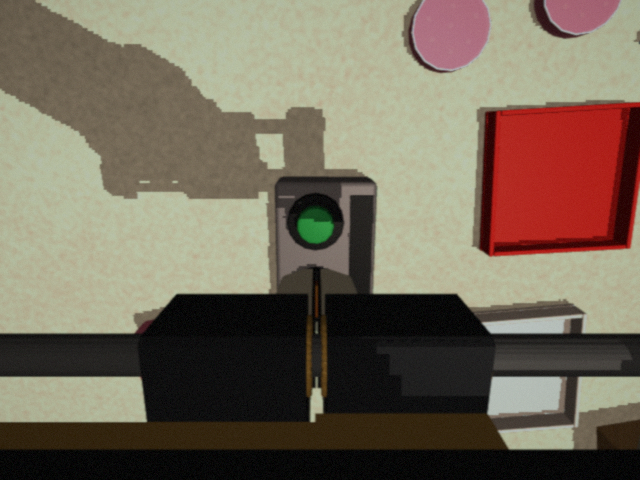

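The wrist view shows the green button centred at (315,226), which gives (0.411,-0.156) at 56 mm height. Nothing else is under the closed tips. I'll press with force stops.

```bash
python3 - <<'E'
from plant import bot
from h import *
np.set_printoptions(precision=4,suppress=True)
bot.move_linear([.4114,-.1565,.09],rate=.15); bot.dwell(.2)
print(bot.move_linear([.4114,-.1565,.060],rate=.015,until_force=1.5),bot.read_position(),bot.read_ft_force())
print(bot.move_linear([.4114,-.1565,.056],rate=.015,until_force=10),bot.read_position(),bot.read_ft_force())
bot.dwell(.3); print(bot.read_position(),bot.read_ft_force())
bot.move_linear([.4114,-.1565,.2],rate=.1); bot.dwell(.3)
print(bot.read_position(),bot.read_ft_force(),bot.read_time_s())
p=bot.camera_params("wrist"); A=bot.get_image("wrist"); print(blob(A,"green",(315,225),60))
E
```

```text
True [ 0.4114 -0.1565  0.0796] [ 0.5454 -0.0508  1.3499]
True [ 0.4114 -0.1565  0.0751] [0.2149 1.6886 6.6581]
[ 0.4114 -0.1565  0.0751] [0.2466 0.651  6.4336]
[ 0.4113 -0.1565  0.1998] [ 0.1416 -0.2149  0.1545] 20.05
(array([317.1426, 222.5648]), np.int32(1027))
```

The first press reached about 7 N over roughly 6 mm. I'll press once more, stepwise, to be sure it reached the stop.

```bash
python3 - <<'E'
from plant import bot
from h import *
np.set_printoptions(precision=4,suppress=True)
bot.move_linear([.4114,-.1565,.084],rate=.2); bot.dwell(.2); print(bot.read_ft_force())
for i in range(12):
    z=.0825-.001*i; bot.move_linear([.4114,-.1565,z],rate=.02); bot.dwell(.1)
    f=bot.read_ft_force()[2]; print(round(bot.read_position()[2],4),round(f,2))
    if f>14: break
p,s=bot.camera_params("scene"),bot.get_image("scene"); cv2.imwrite("pics/press.png",cv2.resize(s[150:230,280:380],None,fx=6,fy=6))
bot.dwell(.2); bot.move_linear([.4114,-.1565,.2],rate=.1); bot.dwell(.5)
print(bot.read_position(),bot.read_ft_force(),bot.read_time_s())
A=bot.get_image("wrist"); print(blob(A,"green",(315,225),60)); cv2.imwrite("pics/end.png",np.hstack([cv2.resize(A,(400,300)),cv2.resize(bot.get_image("scene"),(400,300))]))
E
```

```text
[ 0.1448  0.2012 -0.6358]
0.0826 0.89
0.0814 0.04
0.0806 2.21
0.0795 2.21
0.0785 2.84
0.0775 3.76
0.0765 3.91
0.0755 4.57
0.075 10.25
0.0749 17.98
[ 0.4114 -0.1565  0.2   ] [-0.6822  0.4196 -0.2674] 26.7
(array([316.9083, 222.4022]), np.int32(1031))
```

View pics/end.png

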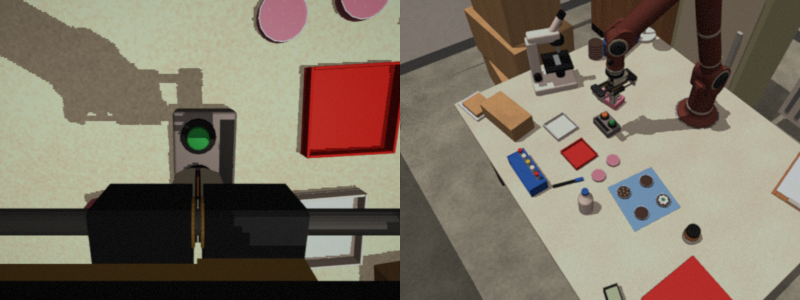

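The force profile shows the spring rising to about 5 N over 6 mm, then a hard stop at z=0.075. The first press reached that same depth. The picture shows the button back up at (198,138) with the same area as before, the arm clear, and all dishes, trays and bystanders in place. Handing in.

```bash
python3 -c "
from plant import bot
print(bot.sign_off())"
```

```text
the job is handed in; nothing more can be done
None
```

I pointed at the mouldy dish and then at the red tray for about two seconds each, then pressed the green button to its stop twice (the second to confirm the first); it sprang back, the arm is clear, and the job is handed in, though no verdict was returned.

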